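# Clamp the orange spacer in the drone-frame bonding jig

## Robot

A 6-joint arm with a two-finger parallel gripper is mounted at the origin on the work surface. World frame = base frame: x ahead of the robot, y to its left, z up, the work surface at z = 0. Lengths are in m, angles in rad, forces in N, time in s.
With the tool pointing down it reaches from about 0.3 to 0.875 m from the base axis. Payload 4.2 kg.
Tool frame: the origin (TCP) lies midway between the tips of the shut fingers; the grasp point (between the pads) lies 19 mm behind it; z points along the fingers, y is the line along which they close (so a half turn about z gives the same grasp; the last joint's range is limited). The gripper opens to 85 mm and grips with 20 to 120 N. Pads are 22 mm wide; open, the fingers measure 114 mm over their backs; the gripper's body (76 mm by 85 mm) begins 54 mm behind the grasp point. The pads swing forward as they close: fully open they stand 13 mm farther back than shut.
Start: joints at [1.156, 0.32, 1.565, -0, 1.257, -0.02], TCP at [0.221, 0.531, 0.231] pointing down, gripper open.
Joint ranges: [-3.11, 3.11], [-0.84, 2.01], [0.21, 2.61], [-1.34, 4.49], [0.05, 2.63], [-2.56, 2.56]. Speed limits (rad/s): [2.57, 2.57, 3.14, 3.14, 3.14, 3.14].

## Interface

Orientations are given as a rotation vector (axis times angle).
In Python, from plant import bot gives the robot as it stands.
- The arm moves only by the tool apply_moves, never from a script. Its argument "plan" is a list that holds one entry, the list of rows, each a list of 6 numbers: the shift along the tool's x, y, z in cm, then the turn, a rotation vector about the tool's x, y, z in rad. A call has 1 to 12 rows; each row is the pose to reach, as a shift and turn from the pose commanded when the call began, along the tool's axes at that moment; what a row does not reach only later rows make up. A row lasts 1/10 s, in which the tool goes at most 50 mm and 8.59 degrees, less where a joint would pass 70% of its speed; a pose out of reach is approached as far as the arm can. A call with a gripper value outside its range is refused whole. "grip" is the opening, from 0 (shut) to 1 (fully open), set as the call begins (left out, the last holds). The fingers move at their own pace and stop on an object; "squeeze" is the grip in N (left out, the last holds). Time passes only in rows, so rows that repeat a pose let the fingers close. It gives the time, the measured TCP pose, the force, the opening and the grip force at its end, in the units of the state.
- bot.get_state(): the state, without advancing time (a new reading comes with each control period).
- bot.get_image(name): name is "scene" or "top"; returns (picture, depth): 400x640x3 uint8, red, green, blue; 400x640 float32, m along the optical axis (not along the pixel's ray), 0 where there is no reading.
- bot.camera_model(name): a dict with "intrinsics" (3x3 intrinsics, pixels), "dist_coeffs" ([k1, k2, p1, p2, k3] as OpenCV has them; the pictures are not rectified), "eye" and "orientation" of the camera in the world. Camera axes: x right, y up, looking along -z (the intrinsics and any distortion apply to the point x, -y, -z); pixel columns grow to the right and rows downward; lengths in m; the calibration is good to about 2 mm. A picture is of the moment at which its call begins. camera_model takes no time and is no camera call.
- bot.sign_off(): hands the job in; it is judged then, once.
The state is a dict: "time_s": time; "q": joint angles; "dq": joint speeds; "joint_efforts": joint torques, N m; "tool_pos": TCP position; "orientation": TCP orientation; "wrist_force": force on the tool from outside, world axes, zero at the start; "moment": the same for the moment, N m; "grip_width": opening from 0.0 (shut) to 1.0 (fully open); "grasp_force": force on a finger pad.
Only numpy, scipy, OpenCV 4.12 (cv2) and the standard library are available. Lean on these libraries where they do the work, as an engineer would, in place of code of your own. Each camera call takes 0.05 s, during which the arm holds its last target. There are 200 camera calls.

## Task

On the blue mat is an aluminium bonding jig: a black sprung side plate with a yellow push pad faces three green stop blocks, and only one of the three gaps between plate and blocks is wide enough for the orange spacer. Stand the spacer upright in that gap, down on the jig's floor and let go of it, then push the plate away from the robot until it clamps the spacer flush against the green block, and finish while still holding the plate firmly pressed. Leave the other things on the bench where they are.

Things in the scene. Friction and masses are not known exactly. Their poses are not given: they have to be found in the camera images.
- spacer_c (a point): centre (half-way up) of the loose orange plastic spacer, which stands upright on the bench. Its z axis is up. Foot: 22 mm thick (its x) x 40 mm wide (its y) x 40 mm tall; on top of it a grip stem 16 mm (x) x 30 mm (y), 30 mm tall. Total height 70 mm, this point 35 mm above its underside. About 70 g. A half turn about z makes no difference.
- jig: the fixed aluminium jig, origin under it at bench level. Its x axis points away from the robot (square to the plate), y along the plate, z up. Base plate 130 x 250 mm, x from -60 to 70 mm, top face (the jig's floor) 12 mm above the bench. Fence along the far side, front face at x = 45 mm, top 52 mm above the bench. The black plate stands across it on two spring-loaded guide rods.
- wide_gap (a point): point on the jig's floor (12 mm above the bench) in the middle of the wide gap; axes as the jig's. The gap here is 28 mm wide along x while the plate is at rest and about 66 mm long along y, bounded by the neighbouring thicker stop blocks, and 40 mm deep. Thinnest stop block (6 mm) behind it: its face lies 14 mm from this point along +x; the plate's rear face 14 mm along -x. Which of the three places along the fence it is varies.
- stop_thin: green stop block 6 mm thick (x) x 62 mm x 40 mm tall, fixed to the fence; it backs the wide gap (28 mm). Origin on the jig's floor at the fence face.
- stop_mid: green stop block 17 mm thick x 62 x 40 mm tall, fixed; the gap before it is 17 mm, too narrow for the spacer. Origin on the jig's floor at the fence face.
- stop_thick: green stop block 20 mm thick x 62 x 40 mm tall, fixed; the gap before it is 14 mm, too narrow for the spacer. Origin on the jig's floor at the fence face.
- push_pad (a point): centre of the front face of the round yellow push pad (28 mm diameter, standing 12 mm out of the plate's front) in the middle of the black plate, 33 mm above the bench; axes as the jig's: push along +x. The plate (8 mm thick, 234 mm long, 38 mm tall, top 52 mm above the bench) may also be pushed elsewhere on its front.
- plate (a joint): slide of the black plate along the jig's +x, m: 0 at rest (sprung towards the robot), at most 0.0135. With the spacer in the wide gap it stops at about 0.006. A spring pushes back: about 3 N at 0 and 6 N at 0.006; it springs back when let go.
- battery: bystander: grey battery pack with a yellow band, 75 x 36 x 34 mm, lying on the bench; origin under its centre
- motor: bystander: small dark steel motor, 33 mm diameter, 34 mm tall; origin under it
- flux: bystander: amber bottle, 36 mm diameter, 85 mm tall; origin under it
- spool: bystander: blue spool, 56 mm diameter, 41 mm tall; origin under it
- driver: bystander: red-handled screwdriver, 160 mm long, lying on the bench
- screw_tray: bystander: white divided tray 100 x 150 x 25 mm, origin under its centre
- transmitter: bystander: white remote control 105 x 170 mm, 35 mm tall (sticks to 53 mm), origin under its centre

How it is judged:
On the way, in this order (a step that is already met when the one before it is completed fails the run):
1. the spacer stands upright on the jig's floor in the wide gap, let go, the plate not yet clamping it (x of spacer_c in the frame of wide_gap between -0.009 and 0.009 m and y of spacer_c in the frame of wide_gap between -0.016 and 0.016 m and z of spacer_c in the frame of wide_gap between 0.031 and 0.039 m and angle between spacer_c's own z axis and vertical below 0.15 rad and contact force between the fingers and spacer below 0.2 N and value of joint plate below 0.003 m), for 0.2 s.
2. the plate is pressed flush against the spacer (x of spacer_c in the frame of wide_gap between -0.009 and 0.009 m and y of spacer_c in the frame of wide_gap between -0.016 and 0.016 m and z of spacer_c in the frame of wide_gap between 0.031 and 0.039 m and angle between spacer_c's own z axis and vertical below 0.15 rad and value of joint plate between 0.004 and 0.008 m and angle between the x axis of spacer_c and the x axis of wide_gap, either way round below 0.08 rad and contact force between the fingers and plate above 3 N and contact force between plate and spacer above 1.5 N and contact force between spacer and stop_thin above 1.5 N), for 0.2 s.
At the end, for the whole second after the job is handed in: Spacer upright on the jig's floor in the wide gap (9 mm across, 16 mm along, 4 mm in height, 0.15 rad tilt), square to it within 0.08 rad, over 1.5 N against plate and thin block each; plate at 4 to 8 mm, fingers pressing it with over 3 N (all of step 2 and linear speed of spacer below 0.01 m/s); the arm keeps its last pose, push and grip.
It fails at once if a bystander is moved by more than 30 mm (distance of any of battery, motor, flux, spool, driver, screw_tray, transmitter from where it was at the start of the episode above 0.03 m).
It also fails if it takes over 51 s, if anything falls off the work surface, if the arm or the gripper's body presses on something with over 40 N, if the wrist force passes 120 N, or if a joint passes its speed limit or range.

## Working session

There is one attempt and no reset: what is moved stays moved. The work goes in short steps, Python scripts to look and compute and a tool call to move; the robot and the scene stay as the last step left them, time stands still between calls to the robot, and variables do not carry over. Pictures are saved under pics/ and viewed, at most 10 in all, crops included, and the job is handed in when it is done.

Besides the shell and the picture viewer there is one more tool, called after ">>>" as name([rows], argument=value, ...), one row to a line, values as JSON. apply_moves: Moves the arm, as the interface text tells. Its arguments: {"type":"object","properties":{"plan":{"type":"array","items":{"type":"array","items":{"type":"array","items":{"type":"number"}}}},"grip":{"type":"number"},"squeeze":{"type":"number"}},"required":["plan"]}

```bash
ls; mkdir -p pics
python3 - <<'E'
from plant import bot
import cv2,numpy as np
for n in("scene","top"):
    im,d=bot.get_image(n); cv2.imwrite(f"pics/{n}0.png",im[:,:,::-1]); np.savez(f"pics/{n}0.npz",im=im,d=d)
    print(n,bot.camera_model(n))
print(bot.get_state())
E
```

```text
pics
scene {'intrinsics': array([[393.14410091,   0.        , 317.13961018],
       [  0.        , 393.14410091, 197.02759403],
       [  0.        ,   0.        ,   1.        ]]), 'dist_coeffs': array([-0.02345167,  0.        ,  0.        ,  0.        ,  0.        ]), 'eye': array([1.35884276, 0.43513519, 0.80942051]), 'orientation': array([0.49718115, 0.91309847, 1.9536473 ])}
top {'intrinsics': array([[435.92634117,   0.        , 323.05219486],
       [  0.        , 435.92634117, 198.0786681 ],
       [  0.        ,   0.        ,   1.        ]]), 'dist_coeffs': array([-0.0259653,  0.       ,  0.       ,  0.       ,  0.       ]), 'eye': array([ 0.33530365, -0.02132059,  1.21646371]), 'orientation': array([ 0.18438841, -0.1813229 , -1.52906113])}
{'time_s': 0.1, 'q': array([ 1.15598504e+00,  3.20235070e-01,  1.56554035e+00,  2.23472710e-05,
        1.25739615e+00, -1.99792520e-02]), 'dq': array([-0.00056577, -0.00053223, -0.00329402,  0.00105352,  0.00240482,
        0.00109398]), 'joint_efforts': array([-5.81409786e-04, -4.16411555e+01, -2.34708685e+01, -1.65283491e-04,
        4.89562430e-03, -5.13187839e-07]), 'tool_pos': array([0.22098955, 0.53038606, 0.23056873]), 'orientation': array([-6.16119614e-01, -3.08021512e+00,  2.41431359e-03]), 'wrist_force': array([-0.12097703, -0.33395177, -0.58089117]), 'moment': array([ 0.01669518, -0.00536023,  0.01899494]), 'grasp_force': 0.0, 'grip_width': 1.000085183104436}
```

View pics/scene0.png

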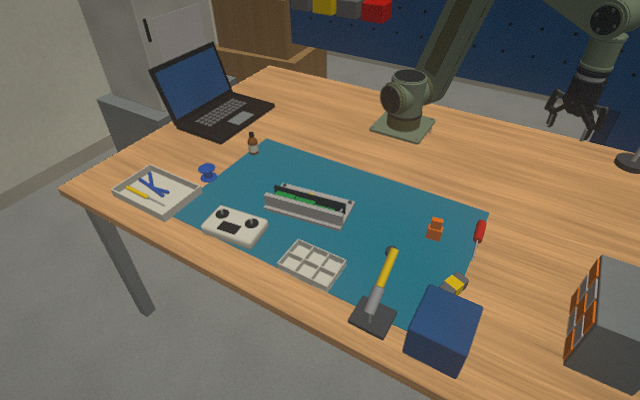

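View pics/top0.png

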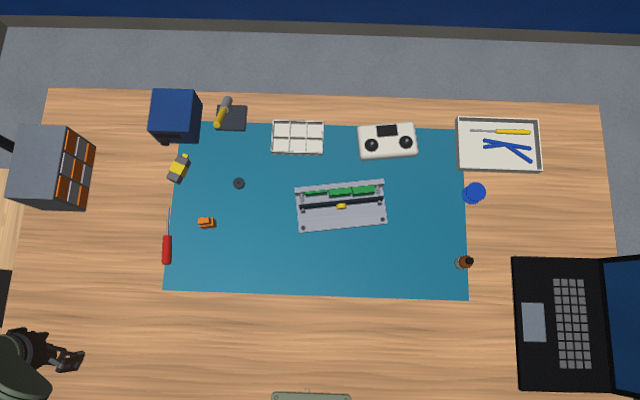

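Top view: spacer at about (207,222), jig around (341,205) with its green blocks at rows ~190. Next I'll zoom in on both jig and spacer.

```bash
cat > h.py <<'E'
import cv2,numpy as np
from plant import bot
from scipy.spatial.transform import Rotation as R
C={n:bot.camera_model(n) for n in("scene","top")}
def rays(n,px):
    c=C[n];u=cv2.undistortPoints(np.float64(px).reshape(-1,1,2),c["intrinsics"],c["dist_coeffs"]).reshape(-1,2)
    return c["eye"],R.from_rotvec(c["orientation"]).apply(np.c_[u[:,0],-u[:,1],-np.ones(len(u))])
def plane(n,px,z):
    o,d=rays(n,px);return o+d*((z-o[2])/d[:,2])[:,None]
def project(n,P):
    c=C[n];p=R.from_rotvec(c["orientation"]).inv().apply(np.atleast_2d(P)-c["eye"])*[1,-1,-1]
    return cv2.projectPoints(p,np.zeros(3),np.zeros(3),c["intrinsics"],c["dist_coeffs"])[0].reshape(-1,2)
def cloud(n,d,m):
    v,u=np.nonzero(m&(d>0));c=C[n];o,r=rays(n,np.c_[u,v]);return o+r*d[v,u][:,None],np.c_[u,v]
E
python3 - <<'E'
import numpy as np,cv2
t=np.load("pics/top0.npz")["im"][:,:,::-1];s=np.load("pics/scene0.npz")["im"][:,:,::-1]
f=lambda im,x,y,w,h,k:cv2.resize(im[y:y+h,x:x+w],None,fx=k,fy=k,interpolation=cv2.INTER_NEAREST)
a=f(t,288,170,108,70,7); cv2.imwrite("pics/c1.png",a)
b=f(s,255,175,110,60,7); cv2.imwrite("pics/c2.png",b)
c=np.hstack([f(t,190,205,40,36,9),f(s,418,208,40,36,9)]); cv2.imwrite("pics/c3.png",c)
E
```

```text
(no output)
```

View pics/c1.png

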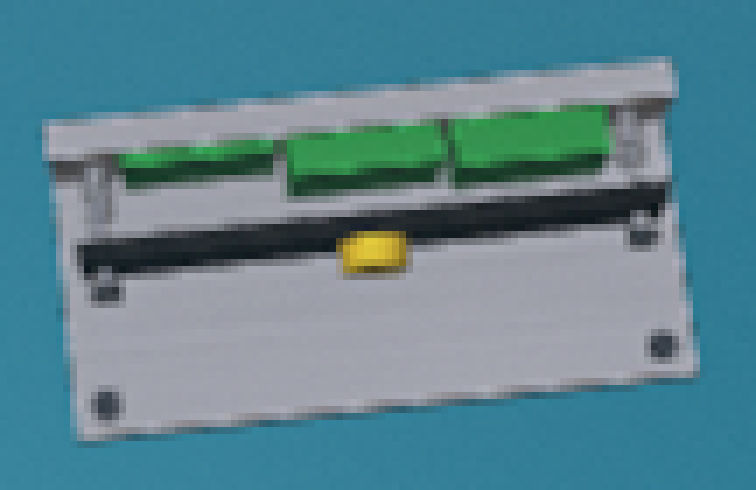

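View pics/c2.png

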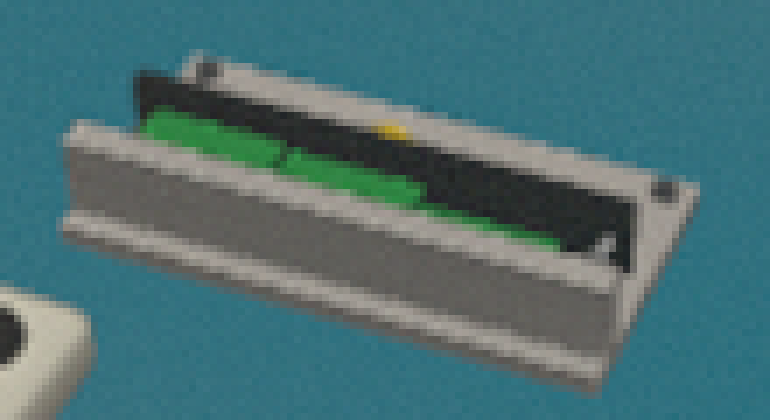

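View pics/c3.png

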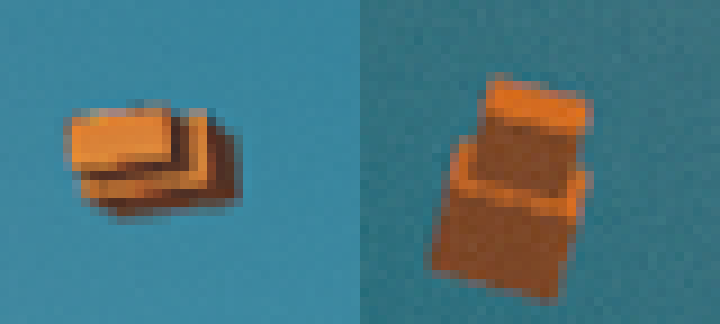

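Top crops: the thin block, and so the wide gap, is the left one, at about (316,192) with plate edge around row 204. The stem's bright top sits at about (202.5,220). The scene crop agrees, with the thin block on its right. I'll measure these now.

```bash
cat > m.py <<'E'
from h import *
def vedge(g,cols,r0,r1,lvl,rise):
    out=[]
    for c in cols:
        p=g[r0:r1,c].astype(float)-lvl
        p=p if rise else -p
        k=[i for i in range(len(p)-1) if p[i]<0<=p[i+1]]
        if k: i=k[0]; out.append((c,r0+i+p[i]/(p[i]-p[i+1])))
    return np.array(out)
def line(P):
    vx,vy,x,y=cv2.fitLine(P[:,:2].astype(np.float32),cv2.DIST_HUBER,0,.01,.01).ravel(); return np.array([x,y]),np.arctan2(vy,vx)
def orange_top(im,n,vmin):
    h=cv2.cvtColor(im,cv2.COLOR_RGB2HSV); return (h[...,0]>5)&(h[...,0]<18)&(h[...,1]>150)&(h[...,2]>vmin)
E
python3 - <<'E'
from m import *
t=np.load("pics/top0.npz");s=np.load("pics/scene0.npz")
im=t["im"];g=im[...,0].astype(float)  # red: silver high, mat/black low
print("col 310 R",g[180:240,310].astype(int)); print("col 322",g[180:240,322].astype(int))
# rear plate edge: silver->black
for nm,cols,r0,r1,lvl,rise,z in[("plate rear top",range(304,336),197,208,95,0,.052),("plate all",range(330,376),192,204,0,0,.052),("base front",range(303,386),213,236,100,0,.012)]:
    if nm=="plate all": continue
    E=vedge(g,cols,r0,r1,lvl,rise); P=plane("top",E,z); o,a=line(P); print(nm,len(E),"pt",o.round(4),"ang",np.degrees(a).round(2))
h=cv2.cvtColor(im,cv2.COLOR_RGB2HSV)
Y=(h[...,0]>18)&(h[...,0]<35)&(h[...,1]>140)&(h[...,2]>90);Y[:,:300]=0;Y[:,380:]=0;Y[:195]=0;Y[215:]=0
v,u=np.nonzero(Y);print("pad px",u.mean(),v.mean(),u.min(),u.max(),v.min(),v.max(), plane("top",[[u.mean(),v.mean()]],.047))
for n,d in(("top",t),("scene",s)):
    i=d["im"];m=orange_top(i,n,175); 
    if n=="top": m[:,:190]=0;m[:,235:]=0;m[:205]=0;m[240:]=0
    else: m[:,:415]=0;m[:,460:]=0;m[:205]=0;m[245:]=0
    k,l,st,ce=cv2.connectedComponentsWithStats(m.astype(np.uint8),connectivity=4)
    for j in range(1,k):
        if st[j,4]>15:
            c=cv2.findContours((l==j).astype(np.uint8),0,1)[0][0]; P=plane(n,c.reshape(-1,2),.07)[:,:2]
            print(n,st[j],ce[j],plane(n,[ce[j]],.07).round(4),cv2.minAreaRect((P*1000).astype(np.float32)))
st=bot.get_state();print(R.from_rotvec(st["orientation"]).as_matrix().round(3))
E
```

```text
col 310 R [ 54  55  53  53  51  75 129 162 160 161 142  89  50  44  27  23  97 151
 159 159 156 160 145  96  33  33  26  19  57 125 162 160 158 157 157 157
 158 158 161 160 158 159 160 159 159 160 159 160 159 159 165 135  53  53
  56  55  56  56  56  58]
col 322 [ 53  53  53  47 111 160 160 159 159 133  66  46  35  30  29 112 162 158
 156 158 160 136  68  35  32  25  18  98 154 159 159 158 158 158 156 155
 159 161 159 159 159 159 159 161 160 161 159 160 162 151 107  50  55  56
  55  56  55  55  55  57]
plate rear top 32 pt [ 0.6013 -0.0047] ang -81.87
base front 83 pt [ 0.5371 -0.0588] ang -81.96
pad px 340.8510638297872 205.27659574468086 336 345 203 208 [[ 0.59532895 -0.06379066  0.047     ]]
top [198 217  11   7  55] [202.81818182 219.92727273] [[0.5374 0.3051 0.07  ]] ((537.3449096679688, 304.67681884765625), (13.598814010620117, 27.359439849853516), 8.473532676696777)
scene [432 217  11   6  37] [437.08108108 219.37837838] [[0.5347 0.3048 0.07  ]] ((534.7630615234375, 304.6257629394531), (12.930992126464844, 27.152448654174805), 8.973712921142578)
[[-0.923  0.385 -0.001]
 [ 0.385  0.923 -0.001]
 [ 0.    -0.002 -1.   ]]
```

```bash
cat >> m.py <<'E'
def goto(p,yaw):  # yaw: direction of tool y in world, tool straight down
    s=bot.get_state();M=R.from_rotvec(s["orientation"]);y=np.array([np.cos(yaw),np.sin(yaw),0]);z=np.array([0,0,-1.])
    T=R.from_matrix(np.c_[np.cross(y,z),y,z])
    print("t",round(s["time_s"],2),"shift cm",(M.inv().apply(np.array(p)-s["tool_pos"])*100).round(2),"turn",(M.inv()*T).as_rotvec().round(4),
      "tcp",s["tool_pos"].round(4),"F",s["wrist_force"].round(1),"g",round(s["grip_width"],3),round(s["grasp_force"],1))
E
python3 - <<'E'
from m import *
im=np.load("pics/top0.npz")["im"];h=cv2.cvtColor(im,cv2.COLOR_RGB2HSV)
G=((h[...,0]>50)&(h[...,0]<75)&(h[...,1]>120)).astype(np.uint8);G[:, :295]=0;G[:,390:]=0
k,l,st,ce=cv2.connectedComponentsWithStats(G,connectivity=4)
a=np.radians(8.1);X=np.array([np.cos(a),np.sin(a)]);Y=np.array([-np.sin(a),np.cos(a)])
for j in range(1,k):
    if st[j,4]>10:
        v,u=np.nonzero(l==j);P=plane("top",np.c_[u,v],.052)[:,:2];print(st[j],"jig x",(P@X-.5835).min().round(4),(P@X-.5835).max().round(4),"y",(P@Y).min().round(4),(P@Y).max().round(4))
print("pad y",np.dot([.5953,-.0638],Y))
goto([.536,.305,.13],np.radians(8.5))
E
```

```text
[329 185  46  13 358] jig x 0.0192 0.0444 y -0.2446 -0.1177
[305 190  22   6  66] jig x 0.0326 0.0444 y -0.111 -0.0526
pad y -0.14704201273475934
t 0.1 shift cm [-37.75  -8.67  10.07] turn [-1.5000e-03  8.0000e-04  1.0276e+00] tcp [0.221  0.5304 0.2306] F [-0.1 -0.3 -0.6] g 1.0 0.0
```

>>> apply_moves([
  [[-37.75,-8.67,10.07,0,0,1.0276],[-37.75,-8.67,10.07,0,0,1.0276],[-37.75,-8.67,10.07,0,0,1.0276],[-37.75,-8.67,10.07,0,0,1.0276],[-37.75,-8.67,10.07,0,0,1.0276],[-37.75,-8.67,10.07,0,0,1.0276],[-37.75,-8.67,10.07,0,0,1.0276],[-37.75,-8.67,10.07,0,0,1.0276],[-37.75,-8.67,10.07,0,0,1.0276],[-37.75,-8.67,10.07,0,0,1.0276],[-37.75,-8.67,10.07,0,0,1.0276],[-37.75,-8.67,10.07,0,0,1.0276]],
], grip=1)

```text
time_s: 1.3
tool_pos: [0.5353, 0.3067, 0.1311]
orientation: [-2.048, -2.382, -0.001]
wrist_force: [0.3, 1.0, 0.6]
grip_width: 0.996
grasp_force: 0.0
```

Run:
```python
from m import *
goto([.536,.305,.043],np.radians(8.5))
```

```text
t 1.3 shift cm [-0.18  0.04  8.81] turn [ 0.0004 -0.0005  0.0019] tcp [0.5353 0.3067 0.1311] F [0.3 1.  0.6] g 0.996 0.0
```

>>> apply_moves([
  [[0,0,2,0,0,0],[0,0,4,0,0,0],[0,0,6,0,0,0],[0,0,7.5,0,0,0],[0,0,8.7,0,0,0],[0,0,8.7,0,0,0],[0,0,8.7,0,0,0]],
])

```text
time_s: 2.0
tool_pos: [0.5362, 0.3062, 0.0442]
orientation: [2.049, 2.381, 0.001]
wrist_force: [0.8, 0.3, 0.0]
grip_width: 1.001
grasp_force: 0.0
```

Run:
```python
from m import *
goto([.536,.305,.043],np.radians(8.5))
```

```text
t 2.0 shift cm [-0.12 -0.04  0.12] turn [ 0.0008 -0.0004  0.0009] tcp [0.5362 0.3062 0.0442] F [0.8 0.3 0. ] g 1.001 0.0
```

>>> apply_moves([
  [[-0.1,0,0.1,0,0,0],[-0.1,0,0.1,0,0,0],[-0.1,0,0.1,0,0,0],[-0.1,0,0.1,0,0,0],[-0.1,0,0.1,0,0,0],[-0.1,0,0.1,0,0,0],[-0.1,0,0.1,0,0,0],[-0.1,0,0.1,0,0,0],[-0.1,0,0.1,0,0,0],[-0.1,0,0.1,0,0,0]],
], grip=0, squeeze=30)

```text
time_s: 3.0
tool_pos: [0.5367, 0.3047, 0.043]
orientation: [2.05, 2.38, 0.001]
wrist_force: [0.7, -1.3, 4.3]
grip_width: 0.184
grasp_force: 30.8
```

Run:
```python
from m import *
goto([.536,.305,.043],np.radians(8.5))
```

```text
t 3.0 shift cm [ 0.04 -0.06 -0.  ] turn [ 0.0008 -0.0002  0.0001] tcp [0.5367 0.3047 0.043 ] F [ 0.7 -1.3  4.3] g 0.184 30.8
```

>>> apply_moves([
  [[0,0,-2,0,0,0],[0,0,-4,0,0,0],[0,0,-6,0,0,0],[0,0,-8,0,0,0],[0,0,-9,0,0,0],[0,0,-9,0,0,0],[0,0,-9,0,0,0]],
])

```text
time_s: 3.7
tool_pos: [0.5359, 0.3043, 0.1317]
orientation: [-2.05, -2.379, 0.002]
wrist_force: [-0.2, -0.8, -1.0]
grip_width: 0.183
grasp_force: 30.3
```

Run:
```python
from m import *
goto([.614,.0046,.108],np.radians(8.1))
```

```text
t 3.7 shift cm [-30.79   3.3    2.38] turn [-0.0015  0.0005  0.007 ] tcp [0.5359 0.3043 0.1317] F [-0.2 -0.8 -1. ] g 0.183 30.3
```

>>> apply_moves([
  [[-3,0.3,0,0,0,0],[-6,0.6,0,0,0,0],[-9,0.9,0,0,0,0.007],[-12,1.3,0,0,0,0.007],[-15,1.6,0,0,0,0.007],[-18,2,0,0,0,0.007],[-21,2.3,0,0,0,0.007],[-24,2.6,0.5,0,0,0.007],[-27,2.9,1,0,0,0.007],[-29.5,3.2,1.8,0,0,0.007],[-30.8,3.3,2.4,0,0,0.007],[-30.8,3.3,2.4,0,0,0.007]],
])

```text
time_s: 4.9
tool_pos: [0.6136, 0.0036, 0.1065]
orientation: [-2.06, -2.368, 0.004]
wrist_force: [-0.3, 0.0, -0.4]
grip_width: 0.178
grasp_force: 30.3
```

>>> apply_moves([
  [[0,0,0,0,0,0],[0,0,0,0,0,0],[0,0,0,0,0,0],[0,0,0,0,0,0]],
])

```text
time_s: 5.3
tool_pos: [0.6146, 0.0057, 0.109]
orientation: [2.057, 2.374, 0.001]
wrist_force: [0.4, 0.2, -1.4]
grip_width: 0.182
grasp_force: 30.3
```

Run:
```python
from m import *
goto([.614,.0046,.108],np.radians(8.1))
f=lambda im,x,y,w,h,k:cv2.resize(im[y:y+h,x:x+w,::-1],None,fx=k,fy=k,interpolation=cv2.INTER_NEAREST)
a=[]
for n in("top","scene"):
    im,d=bot.get_image(n);np.savez(f"pics/{n}1.npz",im=im,d=d);a.append(f(im,288,150,110,90,3.6) if n=="top" else f(im,255,140,110,90,3.6))
cv2.imwrite("pics/hov.png",np.hstack(a))
```

```text
t 5.3 shift cm [-0.1  -0.08  0.1 ] turn [ 0.0007 -0.0001  0.0012] tcp [0.6146 0.0057 0.109 ] F [ 0.4  0.2 -1.4] g 0.182 30.3
```

View pics/hov.png

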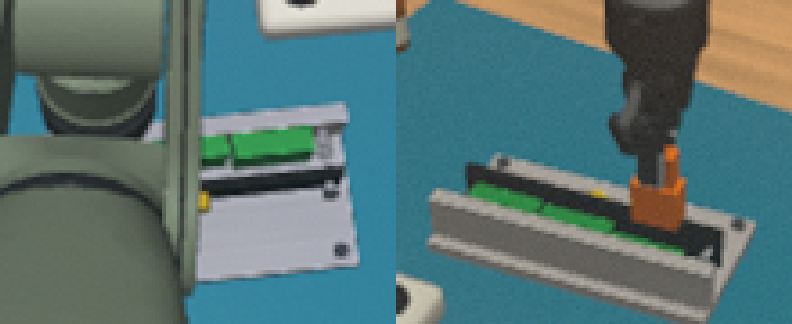

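The top view is blocked by the arm. The scene view shows the spacer hanging over the right-hand (wide) gap, so I'll cross-check the jig's x in the scene camera.

Run:
```python
from m import *
a=np.radians(8.1);X=np.array([np.cos(a),np.sin(a)]);Y=np.array([-np.sin(a),np.cos(a)])
im=np.load("pics/scene0.npz")["im"];g=im[...,0].astype(float)
for nm,cols,up,lvl,z in (("plate front top",list(range(288,308))+list(range(316,342)),1,75,.052),("fence front-ish",range(0),0,0,.052)):
    E=[]
    for c in cols:
        # from black band upward: start at darkest row
        col=g[180:215,c]; k=180+int(np.argmin(col)); 
        while g[k,c]<lvl:k-=1
        E.append((c,k+(g[k,c]-lvl)/(g[k,c]-g[k+1,c])))
    P=plane("scene",np.array(E),z);o,an=line(P);print(nm,o.round(4),np.degrees(an).round(2),"x",(P[:,:2]@X).round(4)[::6], "origin",np.median(P[:,:2]@X)-.003)
# foot in hover scene: back face (x=+11) bottom edge at z=tcp-.043
im=np.load("pics/scene1.npz")["im"];h=cv2.cvtColor(im,cv2.COLOR_RGB2HSV);m=(h[...,0]>4)&(h[...,0]<18)&(h[...,1]>140);m[:,:315]=0;m[:,345:]=0;m[:170]=0;m[215:]=0
E=[]
R0=im[...,0].astype(float)
for c in range(315,345):
    r=np.nonzero(m[:,c])[0]
    if len(r)>6: E.append((c,r.max()))
E=np.array(E);print(E.tolist())
S=[]
for c,r in E[1:-1]:
    p=R0[:,c];hi=p[r-3];lo=p[r+3];l=(hi+lo)/2;k=r-2
    while p[k+1]>l:k+=1
    S.append((c,k+(p[k]-l)/(p[k]-p[k+1])))
s=bot.get_state();P=plane("scene",np.array(S),s["tool_pos"][2]-.043)[:,:2]
o,an=line(P);print("foot rear-bottom x",(P@X).round(4),"ang",np.degrees(an),"y",(P@Y).min(),(P@Y).max(),"expected x",s["tool_pos"][:2]@X+.011,"tcp y",s["tool_pos"][:2]@Y)
```

```text
plate front top [ 0.6008 -0.0608] -81.93 x [0.5865 0.5864 0.5863 0.5865 0.586  0.5859 0.5862 0.5859] origin 0.5832201442969844Traceback (most recent call last):
  File "<stdin>", line 11, in <module>
  File "h.py", line 9, in plane
    o,d=rays(n,px);return o+d*((z-o[2])/d[:,2])[:,None]
        ~~~~^^^^^^
  File "h.py", line 6, in rays
    c=C[n];u=cv2.undistortPoints(np.float64(px).reshape(-1,1,2),c["intrinsics"],c["dist_coeffs"]).reshape(-1,2)
             ~~~~~~~~~~~~~~~~~~~^^^^^^^^^^^^^^^^^^^^^^^^^^^^^^^^^^^^^^^^^^^^^^^^^^^^^^^^^^^^^^^^^
cv2.error: OpenCV(4.12.0) /io/opencv/modules/calib3d/src/undistort.dispatch.cpp:347: error: (-215:Assertion failed) CV_IS_MAT(_src) && CV_IS_MAT(_dst) && (_src->rows == 1 || _src->cols == 1) && (_dst->rows == 1 || _dst->cols == 1) && _src->cols + _src->rows - 1 == _dst->rows + _dst->cols - 1 && (CV_MAT_TYPE(_src->type) == CV_32FC2 || CV_MAT_TYPE(_src->type) == CV_64FC2) && (CV_MAT_TYPE(_dst->type) == CV_32FC2 || CV_MAT_TYPE(_dst->type) == CV_64FC2) in function 'cvUndistortPointsInternal'
```

Run:
```python
from m import *
a=np.radians(8.1);X=np.array([np.cos(a),np.sin(a)]);Y=np.array([-np.sin(a),np.cos(a)])
im=np.load("pics/scene1.npz")["im"];h=cv2.cvtColor(im,cv2.COLOR_RGB2HSV);m=(h[...,0]>4)&(h[...,0]<18)&(h[...,1]>140);m[:,:315]=0;m[:,345:]=0;m[:170]=0;m[215:]=0
R0=im[...,0].astype(float);S=[]
for c in range(315,345):
    r=np.nonzero(m[:,c])[0]
    if len(r)<7: continue
    r=r.max();p=R0[:,c];l=(p[r-3]+p[r+3])/2;k=r-2
    while p[k+1]>l:k+=1
    S.append((c,k+(p[k]-l)/(p[k]-p[k+1])))
s=bot.get_state();P=plane("scene",np.array(S),s["tool_pos"][2]-.043)[:,:2]
o,an=line(P[1:-1]);print("foot rear-bottom x",(P@X).round(4),"ang",np.degrees(an),"y",(P@Y).min(),(P@Y).max(),"expected x",s["tool_pos"][:2]@X+.011,"tcp y",s["tool_pos"][:2]@Y)
g=.6084*X-.082*Y;print(g);goto([*g,.075],a)
```

```text
foot rear-bottom x [0.615  0.6177 0.617  0.6165 0.6169 0.6174 0.6171 0.6159 0.6167 0.6169
 0.6169 0.6161 0.6156 0.6104 0.6016] ang -79.688354 y -0.10040787485616315 -0.06183751736611296 expected x 0.6202475507967189 tcp y -0.08126405708184947
[0.61388429 0.00454237]
t 5.4 shift cm [-0.07 -0.09  3.39] turn [ 0.0005 -0.      0.0008] tcp [0.6146 0.0054 0.1089] F [-0.   0.5  0. ] g 0.178 30.3
```

>>> apply_moves([
  [[-0.05,-0.02,0.4,0,0,0],[-0.05,-0.02,0.8,0,0,0],[-0.05,-0.02,1.1,0,0,0],[-0.05,-0.02,1.3,0,0,0],[-0.05,-0.02,1.5,0,0,0],[-0.05,-0.02,1.7,0,0,0],[-0.05,-0.02,1.7,0,0,0],[-0.05,-0.02,1.7,0,0,0]],
])

```text
time_s: 6.2
tool_pos: [0.6145, 0.0043, 0.0916]
orientation: [-2.059, -2.373, -0.0]
wrist_force: [1.2, -0.3, -0.5]
grip_width: 0.181
grasp_force: 30.3
```

Run:
```python
from m import *
a=np.radians(8.1);X=np.array([np.cos(a),np.sin(a)])
goto([.6139,.0045,.075],a);print(bot.get_state()["tool_pos"][:2]@X)
f=lambda im,x,y,w,h,k:cv2.resize(im[y:y+h,x:x+w,::-1],None,fx=k,fy=k,interpolation=cv2.INTER_CUBIC)
im,d=bot.get_image("scene");np.savez("pics/scene2.npz",im=im,d=d);cv2.imwrite("pics/desc.png",f(im,295,165,65,55,10))
```

```text
t 6.2 shift cm [ 0.03 -0.06  1.66] turn [ 0.0001 -0.0001 -0.    ] tcp [0.6145 0.0043 0.0916] F [ 1.2 -0.3 -0.5] g 0.181 30.3
0.6089986596075067
```

View pics/desc.png

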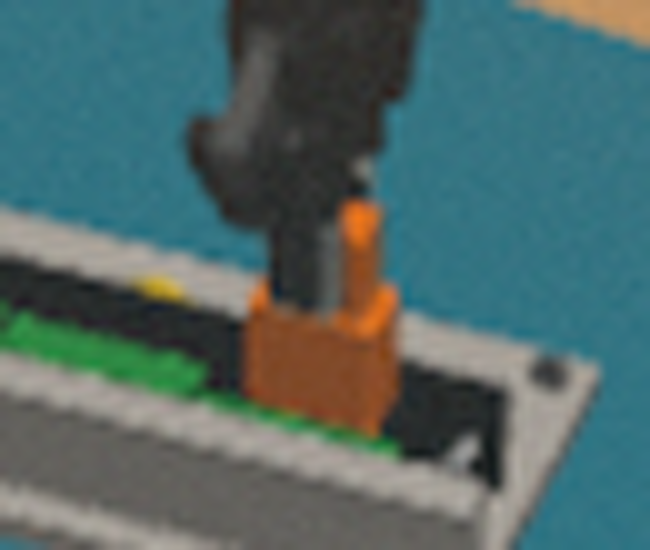

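The foot's lower edge is about 3 mm below the plate and block tops at (335,207), with no contact force. Continuing down.

>>> apply_moves([
  [[0,0,0.4,0,0,0],[0,0,0.8,0,0,0],[0,0,1.2,0,0,0],[0,0,1.6,0,0,0],[0,0,2.0,0,0,0],[0,0,2.4,0,0,0],[0,0,2.8,0,0,0],[0,0,3.0,0,0,0],[0,0,3.0,0,0,0],[0,0,3.0,0,0,0]],
])

```text
time_s: 7.25
tool_pos: [0.6146, 0.0043, 0.0617]
orientation: [2.059, 2.373, 0.0]
wrist_force: [-0.2, 0.1, -0.9]
grip_width: 0.184
grasp_force: 30.3
```

Run:
```python
from m import *
a=np.radians(8.1);X=np.array([np.cos(a),np.sin(a)])
goto([.6139,.0045,.055],a);s=bot.get_state();print(s["tool_pos"][:2]@X,s["wrist_force"][:2]@X,s["moment"])
```

```text
t 7.25 shift cm [ 0.03 -0.07  0.67] turn [ 0.0002 -0.0001  0.0001] tcp [0.6146 0.0043 0.0617] F [-0.2  0.1 -0.9] g 0.184 30.3
0.6090605666699774 -0.19966766075322165 [-0.00168173  0.00995836  0.03399802]
```

No contact on either side. Lowering to the floor.

>>> apply_moves([
  [[0,0,0.3,0,0,0],[0,0,0.5,0,0,0],[0,0,0.6,0,0,0],[0,0,0.65,0,0,0],[0,0,0.65,0,0,0],[0,0,0.65,0,0,0]],
])

```text
time_s: 7.85
tool_pos: [0.6145, 0.0043, 0.0552]
orientation: [2.059, 2.373, 0.0]
wrist_force: [0.1, -0.5, -0.7]
grip_width: 0.176
grasp_force: 30.4
```

>>> apply_moves([
  [[0,0,0.05,0,0,0],[0,0,0.08,0,0,0],[0,0,0.08,0,0,0],[0,0,0.08,0,0,0]],
])

```text
time_s: 8.25
tool_pos: [0.6146, 0.0043, 0.055]
orientation: [2.059, 2.372, 0.001]
wrist_force: [-1.1, -0.4, 5.0]
grip_width: 0.18
grasp_force: 31.1
```

On the floor with 5 N up. Releasing, then lifting straight up.

>>> apply_moves([
  [[0,0,0,0,0,0],[0,0,0,0,0,0],[0,0,0,0,0,0],[0,0,0,0,0,0],[0,0,0,0,0,0],[0,0,0,0,0,0],[0,0,0,0,0,0]],
], grip=0.6)

```text
time_s: 8.95
tool_pos: [0.6145, 0.0044, 0.0543]
orientation: [-2.059, -2.373, -0.0]
wrist_force: [-0.3, 0.1, -0.6]
grip_width: 0.6
grasp_force: 0.0
```

>>> apply_moves([
  [[0,0,-1,0,0,0],[0,0,-2.5,0,0,0],[0,0,-4,0,0,0],[0,0,-6,0,0,0],[0,0,-8,0,0,0],[0,0,-8,0,0,0],[0,0,-8,0,0,0]],
])

```text
time_s: 9.65
tool_pos: [0.6145, 0.0043, 0.1347]
orientation: [2.059, 2.372, 0.001]
wrist_force: [-0.4, 0.2, -0.3]
grip_width: 0.603
grasp_force: 0.0
```

Run:
```python
from m import *
a=np.radians(8.1);X=np.array([np.cos(a),np.sin(a)]);Y=np.array([-np.sin(a),np.cos(a)])
# pad face at jig x=-.009; start 40 mm before
p=(.5838-.045)*X-.1475*Y;print(p);goto([*p,.12],a+np.pi/2);goto([*p,.12],a-np.pi/2);goto([*p,.12],a)
f=lambda im,x,y,w,h,k:cv2.resize(im[y:y+h,x:x+w,::-1],None,fx=k,fy=k,interpolation=cv2.INTER_CUBIC)
im,d=bot.get_image("scene");np.savez("pics/scene3.npz",im=im,d=d);cv2.imwrite("pics/placed.png",f(im,265,150,95,70,7))
```

```text
[ 0.55420768 -0.07011091]
t 9.65 shift cm [-6.52 -7.02  1.46] turn [ 7.0000e-04  8.0000e-04 -1.5708e+00] tcp [0.6145 0.0043 0.1347] F [-0.4  0.2 -0.3] g 0.603 0.0
t 9.65 shift cm [-6.52 -7.02  1.46] turn [ 8.0000e-04 -7.0000e-04  1.5708e+00] tcp [0.6145 0.0043 0.1347] F [-0.4  0.2 -0.3] g 0.603 0.0
t 9.65 shift cm [-6.52 -7.02  1.46] turn [ 0.001   0.0001 -0.    ] tcp [0.6145 0.0043 0.1347] F [-0.4  0.2 -0.3] g 0.603 0.0
```

View pics/placed.png

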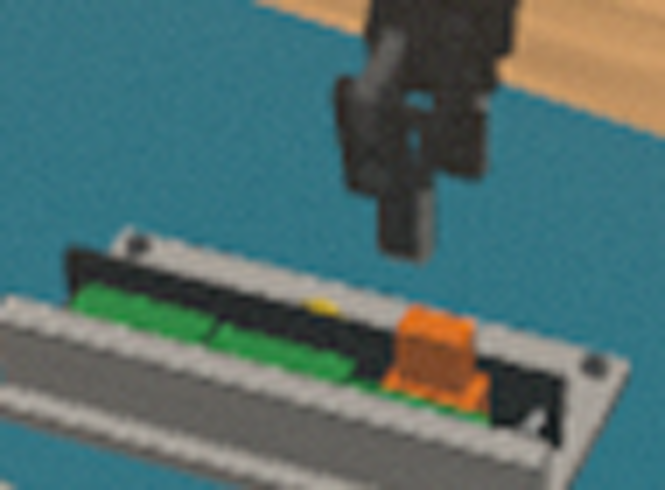

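The spacer stands upright in the wide gap at about (327,201). Next: move to the front of the pad with the fingers shut and the gripper turned 90°.

>>> apply_moves([
  [[-1,-2.5,0,0,0,-0.14],[-3,-5,0,0,0,-0.28],[-6.52,-7,0.5,0,0,-0.42],[-6.52,-7,1,0,0,-0.56],[-6.52,-7,1.5,0,0,-0.7],[-6.52,-7,1.5,0,0,-0.84],[-6.52,-7,1.5,0,0,-0.98],[-6.52,-7,1.5,0,0,-1.12],[-6.52,-7,1.5,0,0,-1.26],[-6.52,-7,1.5,0,0,-1.4],[-6.52,-7,1.5,0,0,-1.54],[-6.52,-7,1.5,0,0,-1.571]],
], grip=0)

```text
time_s: 10.9
tool_pos: [0.5534, -0.0699, 0.1179]
orientation: [0.227, -3.131, -0.001]
wrist_force: [0.5, 0.1, 0.1]
grip_width: -0.002
grasp_force: 0.0
```

>>> apply_moves([
  [[0,0,2,0,0,0],[0,0,4,0,0,0],[0,0,6,0,0,0],[0,0,8,0,0,0],[0,0,9,0,0,0],[0,0,9,0,0,0],[0,0,9,0,0,0]],
])

```text
time_s: 11.6
tool_pos: [0.5545, -0.0701, 0.0293]
orientation: [0.222, -3.134, -0.0]
wrist_force: [-0.1, 0.2, -0.2]
grip_width: -0.001
grasp_force: 0.0
```

Run:
```python
from m import *
a=np.radians(8.1);X=np.array([np.cos(a),np.sin(a)]);Y=np.array([-np.sin(a),np.cos(a)])
p=(.5838-.009-.013)*X-.1475*Y;goto([*p,.030],a+np.pi/2)
```

```text
t 11.6 shift cm [-2.27  0.   -0.07] turn [ 0.0001 -0.0001  0.0002] tcp [ 0.5545 -0.0701  0.0293] F [-0.1  0.2 -0.2] g -0.001 0.0
```

>>> apply_moves([
  [[-0.6,0,-0.1,0,0,0],[-1.2,0,-0.1,0,0,0],[-1.6,0,-0.1,0,0,0],[-1.9,0,-0.1,0,0,0],[-2.1,0,-0.1,0,0,0],[-2.2,0,-0.1,0,0,0],[-2.3,0,-0.1,0,0,0],[-2.4,0,-0.1,0,0,0],[-2.4,0,-0.1,0,0,0],[-2.4,0,-0.1,0,0,0]],
])

```text
time_s: 12.6
tool_pos: [0.5779, -0.0667, 0.0302]
orientation: [0.222, -3.133, -0.0]
wrist_force: [-0.6, 0.8, 0.0]
grip_width: -0.005
grasp_force: 0.1
```

>>> apply_moves([
  [[-0.1,0,0,0,0,0],[-0.2,0,0,0,0,0],[-0.3,0,0,0,0,0],[-0.4,0,0,0,0,0],[-0.5,0,0,0,0,0],[-0.5,0,0,0,0,0],[-0.5,0,0,0,0,0]],
])

```text
time_s: 13.3
tool_pos: [0.5825, -0.066, 0.0302]
orientation: [0.222, -3.132, -0.0]
wrist_force: [-5.9, -2.1, 2.9]
grip_width: 0.003
grasp_force: 2.5
```

>>> apply_moves([
  [[-0.05,0,0,0,0,0],[-0.1,0,0,0,0,0],[-0.15,0,0,0,0,0],[-0.2,0,0,0,0,0],[-0.2,0,0,0,0,0],[-0.2,0,0,0,0,0]],
])

```text
time_s: 13.9
tool_pos: [0.5839, -0.0658, 0.0302]
orientation: [0.222, -3.131, -0.0]
wrist_force: [-6.5, -1.7, 3.9]
grip_width: -0.001
grasp_force: 3.2
```

>>> apply_moves([
  [[-0.05,0,0,0,0,0],[-0.1,0,0,0,0,0],[-0.15,0,0,0,0,0],[-0.2,0,0,0,0,0],[-0.2,0,0,0,0,0],[-0.2,0,0,0,0,0]],
])

```text
time_s: 14.5
tool_pos: [0.5839, -0.0658, 0.0302]
orientation: [0.223, -3.127, -0.0]
wrist_force: [-10.7, -3.0, 8.2]
grip_width: -0.001
grasp_force: 5.5
```

The tool has stopped moving and the force is rising, so the spacer is clamped. Pressing a little harder.

>>> apply_moves([
  [[-0.1,0,0,0,0,0],[-0.2,0,0,0,0,0],[-0.3,0,0,0,0,0],[-0.3,0,0,0,0,0],[-0.3,0,0,0,0,0],[-0.3,0,0,0,0,0],[-0.3,0,0,0,0,0],[-0.3,0,0,0,0,0]],
])

```text
time_s: 15.3
tool_pos: [0.5839, -0.0658, 0.0302]
orientation: [0.223, -3.121, -0.0]
wrist_force: [-16.5, -4.8, 12.4]
grip_width: -0.004
grasp_force: 9.0
```

Run:
```python
from m import *
print({k:np.round(v,4) for k,v in bot.get_state().items() if k in("time_s","tool_pos","wrist_force")})
f=lambda im,x,y,w,h,k:cv2.resize(im[y:y+h,x:x+w,::-1],None,fx=k,fy=k,interpolation=cv2.INTER_CUBIC)
im,d=bot.get_image("scene");cv2.imwrite("pics/push.png",f(im,265,150,95,70,7))
```

```text
{'time_s': np.float64(15.3), 'tool_pos': array([ 0.5839, -0.0658,  0.0302]), 'wrist_force': array([-16.5481,  -4.8468,  12.3776])}
```

View pics/push.png

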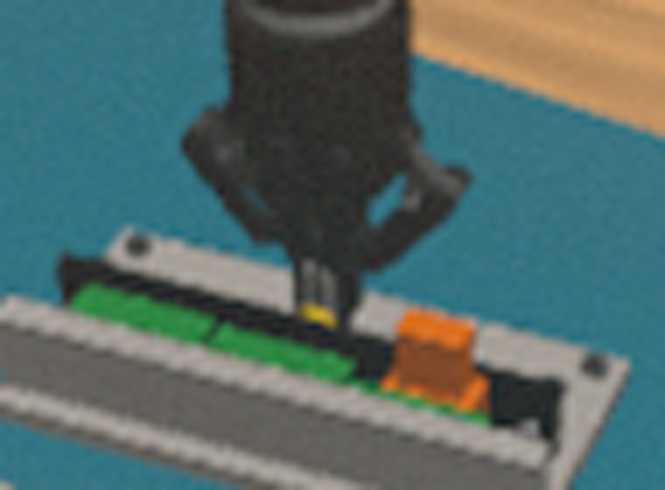

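The plate has moved up to the spacer, which stands upright at about (327,201), and the closed fingers are on the pad with about 17 N. Handing in.

```bash
python3 -c "
from plant import bot
print(bot.sign_off())"
```

```text
the job is handed in; nothing more can be done
None
```

I stood the spacer upright in the wide gap and let go. The plate is now pushed against it and held with about 17 N, and the job was handed in at about 15 s; the hand-in returned no verdict.

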